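# Zero the counter and hold the dispenser gate open

### The arm

A 6-joint arm with a two-finger parallel gripper is mounted at the origin on a cart in front of the work surface, level with it; the furniture and walls round the work are solid. World frame = base frame: x ahead of the robot, y to its left, z up, the work surface at z = 0. Lengths are in m, angles in degrees, forces in N, time in s.
With the tool pointing down it reaches from about 0.4 to 0.825 m from the base axis. Payload 7 kg.
Tool frame: the origin (TCP) lies on the front face of the gripper's body, between the roots of the fingers; the fingertips stand 66 mm ahead of it and the grasp point (between the pads) lies 47 mm ahead of it; z points along the fingers, y is the line along which they close (so a half turn about z gives the same grasp; the last joint's range is limited). The gripper opens to 88 mm and grips with 3 to 60 N. Pads are 19 mm wide; open, the fingers measure 130 mm over their backs; the gripper's body (78 mm by 193 mm) begins 47 mm behind the grasp point.
Start: joints at [79.991, 20.546, 0.682, 0, -70.136, -16.507], TCP at [0.301, 0.604, 0.292] pointing down, gripper open.
Joint ranges: [-176.03, 176.03], [-82.01, 121.73], [-58.28, 71.71], [-173.87, 95.51], [-174.79, -0.11], [-173.66, 173.66]. Speed limits (degrees/s): [136.94, 136.94, 172.46, 180, 180, 180].

### API

Orientations are given as [roll, pitch, yaw] about the fixed x, y, z axes, in that order (R = Rz(yaw) Ry(pitch) Rx(roll)).
In Python, from plant import ctrl gives the robot as it stands.
- The arm moves only by the tool send_rows, never from a script. Its argument "deltas" is a list of rows, each a list of 2 entries, a list of its own where there are three numbers: the shift along the tool's x, y, z each as a share of 800 mm, from -1 to 1, then the turn about the tool's z as a share of 90 degrees, from -1 to 1. A call has exactly 5 rows; each row is the pose to reach, as a shift and turn from the pose commanded when the call began, along the tool's axes at that moment; what a row does not reach only later rows make up. A row lasts 1/12 s, in which the tool goes at most 41.7 mm and 7.16 degrees, less where a joint would pass 70% of its speed; a pose out of reach is approached as far as the arm can. A call with a number of a shift or a turn outside -1 to 1 is refused whole. A call with a gripper value outside its range is refused whole. "gripper" is the opening, from 0 (shut) to 1 (fully open), set as the call begins (left out, the last holds). The fingers move at their own pace and stop on an object; the grip force is fixed at half the most. Time passes only in rows, so rows that repeat a pose let the fingers close, or fill a call up. It gives the time, the measured TCP pose, the force, the opening and the grip force at its end, in the units of the state.
- ctrl.get_obs(): the state, without advancing time (a new reading comes with each control period).
- ctrl.snapshot(name): name is "scene" or "top" or "wrist"; returns a dict with "color" (384x512x3 uint8, red, green, blue), "vertical_fov" (degrees; the focal length in pixels is half the picture's height over the tangent of half this angle, whatever the lens; pixels are square), "cx", "cy" (the principal point, pixels), "rvec" (rotation vector, rad) and "tvec" (3), from world to camera coordinates, as OpenCV has them. Camera axes: x right, y down, z forward; pixel columns grow to the right and rows downward; lengths in m; the calibration is good to about 2 mm. The wrist camera is an equidistant fisheye: a pixel r from the principal point sees the ray r / f radians off the axis. A picture is of the moment at which its call begins. There is no depth.
- ctrl.close_job(): hands the job in; it is judged then, once.
Trained networks look in a picture, given as the dict that the camera call returned (one of the last four; its "shot" number tells which), for a name from the list of things; names that differ only in an ending like _2 or _b are one class to them, and where a whole thing is asked for, a point or a joint stands for the part that bears it (a point fixed in the world has none). Each returns a list of dicts, best first, with "conf" (0 to 1); they miss things now and then, are a little off and sometimes report something else, mostly with a low value. They report only what shows in the picture. A call takes as long as a camera call.
- ctrl.boxes_of(picture, thing): "xy" ([column, row] as shares, 0 to 1, of the picture: columns of its width, rows of its height, amid what is visible of it).
- ctrl.cut_out(picture, thing): "pixels" (384x512 bool, what is visible of it) and "xy" ([column, row] as shares, 0 to 1, of the picture: columns of its width, rows of its height, amid what is visible of it).
The state is a dict: "clock": time; "joint_pos": joint angles; "qvel": joint speeds; "tau": joint torques, N m; "tool_pos": TCP position; "orientation": TCP orientation; "force": force on the tool from outside, world axes, zero at the start; "moment": the same for the moment, N m; "opening": finger opening in m; "gripper_force": force on a finger pad.
Only numpy, scipy, OpenCV 4.12 (cv2) and the standard library are available. Lean on these libraries where they do the work, as an engineer would, in place of code of your own. Each camera call takes 0.05 s, during which the arm holds its last target. There are 200 camera calls.

### The job

I want to brush out the empty nut dispenser. First turn its portion counter knob back to the zero stop; then pull the spring-return gate out by its bar handle until its pointer stands in the gap of the rider on the scale rail, and keep it there: finish while still holding the handle. Leave the rider where it is set, and do not disturb the can, the jigger or the coaster.

Things in the scene. Friction and masses are not known exactly. Their poses are not given: they have to be found in the camera images.
- dispenser: Low aluminium nut dispenser, fixed; origin at worktop height, z up, -x its front. In its frame (mm): chassis x -65..115, y -110..110, top z 70; on top a steel hopper (90 across, at x 45, y -60, rim z 106) and the counter dial (x 30, y 70). From the front stick out the gate (centred on y -60) and the scale rail (y 11..33, to x -176, top z 50). Varies in place and yaw only.
- counter_axis (a point): Fixed point on the upright axis of the counter knob, z 100 mm, the height to grip. Knob: black bar grip 46 mm long, 14 wide, z 78 to 112, white line on its nose; below it a skirt 38 mm across to z 80 and the dial 68 mm across, top z 73. At the zero stop the bar lies along the dispenser's x, nose to the front at the long white mark.
- counter (a joint): Angle of the counter knob, rad: 0 = at the zero stop, growing as it turns clockwise seen from above; starts at 0.6 to 1.4. To zero it, turn it counter-clockwise seen from above until it stops. Friction about 0.03 N m; it stays where it is left.
- handle_mid (a point): Middle of the gate's handle, a level steel bar 13 mm thick, 100 mm long, along the dispenser's y, its axis at z 105 mm. Two 10 mm posts 84 mm apart carry it from the gate plate (top z 51); it is open below the bar between the posts. Gate shut: x -90, y -60 mm in the dispenser's frame. Axes parallel to the dispenser's.
- gate (a joint): How far the gate is pulled out, in m: 0 = shut, grows as it slides along the dispenser's -x, stop at 0.070. A spring pulls it shut with about 3.2 N at 0, rising by 0.8 N per 10 mm; let go, it shuts.
- pointer_tip (a point): Tip of the gate's pointer, a dark upright fin 3 mm thick (along x) and 18 mm high on an arm beside the handle, top at z 69 mm; it moves with the gate. Gate shut: x -95, y +6 mm in the dispenser's frame.
- rider_gap (a point): Middle of the open side of the rider's gap. The rider is a black saddle 22 mm long on the scale rail with two upright ribs (top z 67 mm) and a clear 14 mm gap between them, open to the pointer's side. The pointer must stand between the ribs: level with this point along the dispenser's x. Axes parallel to the dispenser's.
- rider (a joint): Setting of the rider in m along the rail: the gate is at the mark when joint gate has this same value. It starts at 0.020 to 0.050 and can be pushed along by more than about 4 N; it must stay as set.
- drink_can: Slim drink can, 53 mm across, 135 mm high, standing to the left of the dispenser; origin under its centre. Bystander.
- jigger: Double brass jigger (hourglass measure), 47 mm across, 101 mm high, standing to the right of the dispenser; origin under its centre. Bystander.
- coaster: Round slate coaster, 99 mm across, 8 mm thick, lying front left of the dispenser; origin under its centre. Bystander.
- big_bottle_foot (a point): Centre of the foot of the giant wine bottle (180 mm across, top at z 670 mm) on a red book at the back right: a fixed obstacle beside the arm's way to the dispenser, always in the same place.

How it is judged (in metres and radians):
On the way, in this order (a step that is already met when the one before it is completed fails the run):
1. the counter knob is back on its zero stop (within 0.1 rad) (value of joint counter below 0.1 rad), for 0.2 s.
2. the gate is pulled out until its pointer stands in the rider's gap (within 6 mm of its middle) with the counter at zero (x of pointer_tip in the frame of rider_gap between -0.006 and 0.006 m and value of joint counter below 0.1 rad and contact force between the fingers and gate above 1 N), for 0.3 s.
At the end, for the whole second after the job is handed in: The counter knob is within 0.1 rad of its zero stop; the gate stands still with its pointer within 6 mm of the middle of the rider's gap, and the gripper's fingers hold it there by the handle (more than 1 N) (all of step 2 and velocity of joint gate between -0.02 and 0.02 m/s); the arm keeps its last pose, push and grip.
It fails at once if the rider is pushed along the rail by more than 3 mm (distance of rider_gap from where it was at the start of the episode above 0.003 m).
It fails at once if the can, the jigger or the coaster is shifted by more than 20 mm (distance of any of drink_can, jigger, coaster from where it was at the start of the episode above 0.02 m).
It also fails if it takes over 51 s, if anything falls off the work surface, if the arm or the gripper's body presses on something with over 40 N, if the wrist force passes 120 N, or if a joint passes its speed limit or range.

## Working session

There is one attempt and no reset: what is moved stays moved. The work goes in short steps, Python scripts to look and compute and a tool call to move; the robot and the scene stay as the last step left them, time stands still between calls to the robot, and variables do not carry over. Pictures are saved under pics/ and viewed, at most 10 in all, crops included, and the job is handed in when it is done.

Besides the shell and the picture viewer there is one more tool, called after "Call:" by a JSON object that holds its "api" and its "payload". send_rows: Moves the arm, as the interface text tells. Shift numbers are shares of 800 mm and turn numbers shares of 90 degrees, none past 1 either way. Its arguments: {"type":"object","properties":{"deltas":{"type":"array","items":{"type":"array"}},"gripper":{"type":"number"}},"required":["deltas"]}

```bash
ls; mkdir -p pics; cat > h.py <<'E'
import numpy as np, cv2
from plant import ctrl
def cam(s):
    R=cv2.Rodrigues(np.array(s["rvec"],float))[0]; t=np.array(s["tvec"],float).ravel()
    H=s["color"].shape[0]; f=H/2/np.tan(np.radians(s["vertical_fov"])/2)
    return R,t,f,s["cx"],s["cy"]
def ray(s,u,v,fish=False):
    R,t,f,cx,cy=cam(s); d=np.array([(u-cx)/f,(v-cy)/f,1.])
    if fish:
        r=np.hypot(u-cx,v-cy); th=r/f; k=np.sin(th)/max(r,1e-9); d=np.array([(u-cx)*k,(v-cy)*k,np.cos(th)])
    return -R.T@t, R.T@d
def onz(s,u,v,z,fish=False):
    o,d=ray(s,u,v,fish); return o+d*(z-o[2])/d[2]
def proj(s,P,fish=False):
    R,t,f,cx,cy=cam(s); p=R@np.array(P,float)+t
    if fish:
        r=np.hypot(p[0],p[1]); th=np.arctan2(r,p[2]); return np.array([cx+f*th*p[0]/r,cy+f*th*p[1]/r])
    return np.array([cx+f*p[0]/p[2],cy+f*p[1]/p[2]])
def save(s,n): cv2.imwrite(n,s["color"][:,:,::-1])
E
python3 - <<'E'
from h import *
o=ctrl.get_obs(); print(o)
for n in ["top","scene","wrist"]:
    s=ctrl.snapshot(n); save(s,f"pics/{n}0.png"); print(n,s["vertical_fov"],s["cx"],s["cy"],-cam(s)[0].T@cam(s)[1])
    for th,z in [("dispenser",.05),("counter_axis",.1),("counter",.1),("handle_mid",.105),("gate",.1),("pointer_tip",.069),("rider_gap",.06),("rider",.06),("drink_can",.07),("jigger",.05),("coaster",.008)]:
        for b in ctrl.boxes_of(s,th)[:1]:
            u,v=b["xy"][0]*512,b["xy"][1]*384
            print(th,round(b["conf"],2),round(u,1),round(v,1),onz(s,u,v,z,n=="wrist").round(3))
E
```

```text
pics
{'clock': 0.0, 'joint_pos': array([ 7.99927575e+01,  2.05902387e+01,  6.34539587e-01, -2.07122884e-02,
       -7.01364253e+01, -1.65081296e+01]), 'qvel': array([ 0.03817926, -0.01051731,  0.00849377, -0.06166627,  0.0243217 ,
        0.03076403]), 'tau': array([ 2.61191781e-05, -5.82717204e+01,  2.93038023e+01,  6.99697495e+00,
        6.69153917e-03, -1.56133833e-04]), 'tool_pos': array([0.30117518, 0.6036581 , 0.29124007]), 'orientation': array([ 1.79906140e+02, -7.51144956e-03, -2.65224192e+01]), 'force': array([-0.17171917, -0.44565901, -0.69077753]), 'moment': array([0.00379934, 0.01551535, 0.01029225]), 'gripper_force': 0.0, 'opening': 0.08750781023494665}
top 47.87591696055619 265.93243110560877 194.76005786255178 [ 0.4646801  -0.05179023  1.44534691]
dispenser 0.8 223.1 183.4 [0.627 0.09  0.05 ]
counter_axis 0.65 225.2 180.7 [0.63  0.078 0.1  ]
counter 0.69 199.9 167.5 [0.672 0.158 0.1  ]
handle_mid 0.82 235.6 209.8 [0.538 0.045 0.105]
gate 0.71 233.1 215.8 [0.52  0.053 0.1  ]
pointer_tip 0.64 234.6 214.7 [0.525 0.051 0.069]
rider_gap 0.49 176.4 223.6 [0.498 0.238 0.06 ]
rider 0.64 205.8 223.2 [0.499 0.144 0.06 ]
drink_can 0.62 164.2 157.0 [0.712 0.278 0.07 ]
jigger 0.67 270.4 224.2 [ 0.494 -0.063  0.05 ]
coaster 0.74 178.3 224.5 [0.496 0.242 0.008]
scene 54.563669728283315 260.1365687957409 185.96359805765155 [-0.10523156 -0.92405099  0.69635846]
dispenser 0.91 252.6 184.4 [0.614 0.051 0.05 ]
counter_axis 0.7 251.9 183.4 [ 0.561 -0.017  0.1  ]
counter 0.66 247.8 162.9 [0.649 0.127 0.1  ]
handle_mid 0.51 232.9 187.6 [ 0.489 -0.008  0.105]
gate 0.64 230.9 186.7 [0.492 0.01  0.1  ]
pointer_tip 0.6 233.2 188.3 [0.522 0.043 0.069]
rider_gap 0.45 215.1 181.4 [0.51  0.144 0.06 ]
drink_can 0.51 235.5 152.7 [0.708 0.296 0.07 ]
jigger 0.66 248.6 206.4 [ 0.51  -0.064  0.05 ]
coaster 0.56 196.2 185.8 [0.483 0.247 0.008]
wrist 65.70646984690485 256.1754958797503 194.245817869024 [0.36371273 0.57228847 0.3843674 ]
```

```bash
python3 - <<'E'
import cv2
a=cv2.imread("pics/top0.png")[125:255,140:300]; cv2.imwrite("pics/t0c.png",cv2.resize(a,None,fx=4.6,fy=4.6,interpolation=cv2.INTER_CUBIC))
E
```

```text
(no output)
```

View pics/t0c.png

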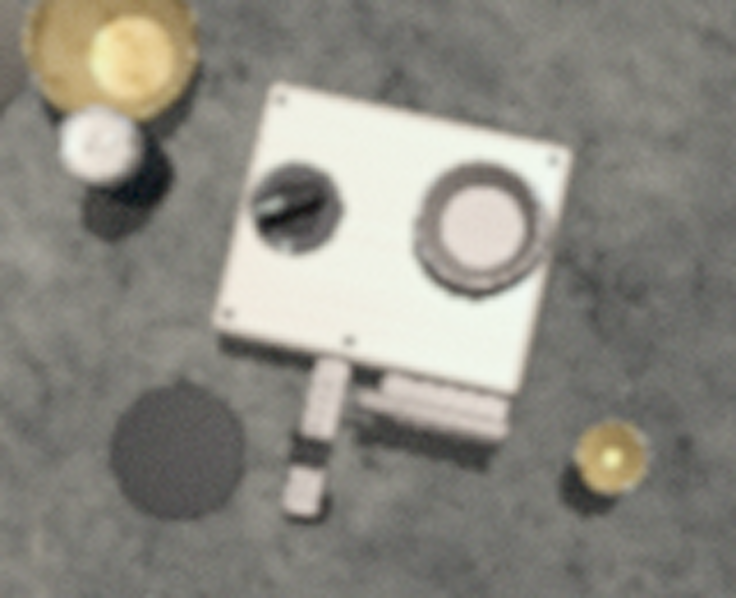

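View pics/scene0.png

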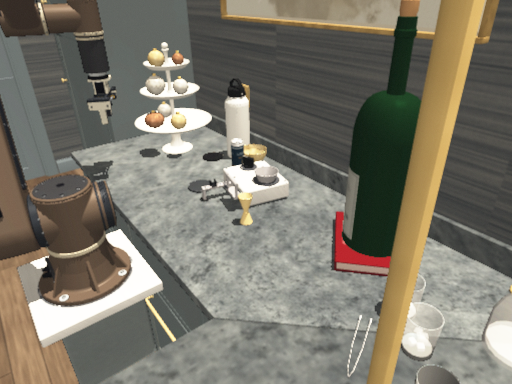

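```bash
cat >> h.py <<'E'
from scipy.optimize import least_squares
def D(p,P):  # dispenser pose p=(x,y,yaw) -> world
    c,s=np.cos(p[2]),np.sin(p[2]); P=np.atleast_2d(P).astype(float)
    return np.c_[p[0]+c*P[:,0]-s*P[:,1],p[1]+s*P[:,0]+c*P[:,1],P[:,2]]
E
python3 - <<'E'
from h import *
s=ctrl.snapshot("top"); q=ctrl.snapshot("scene")
cr=lambda a:(np.array(a,float)+.5)/4.6-.5+[140,125]
px=cr([(272,85),(573,150),(521,392),(216,328)])
M=np.array([[.115,.11,.07],[.115,-.11,.07],[-.065,-.11,.07],[-.065,.11,.07]])
r=least_squares(lambda p:(np.array([proj(s,X) for X in D(p,M)])-px).ravel(),[.64,.09,-.2])
p=r.x; print(p,np.degrees(p[2]),r.fun.round(1)); np.save("p.npy",p)
for n,P in dict(knob=[.03,.07,.1],handle=[-.09,-.06,.105],ptr=[-.095,.006,.069],hop=[.045,-.06,.106]).items():
    w=D(p,[P])[0]; print(n,w.round(4),((proj(s,w)-[140,125]+.5)*4.6).round(),proj(q,w).round(1))
a=onz(s,*cr((258,212)),.112);b=onz(s,*cr((325,185)),.112);print("bar dir yaw",np.degrees(np.arctan2(*(a-b)[1::-1])),(a+b)/2)
rd=onz(s,*cr((310,452)),.06); c,sn=np.cos(p[2]),np.sin(p[2]); d=rd-[p[0],p[1],0]; print("rider disp x",c*d[0]+sn*d[1],-sn*d[0]+c*d[1])
for n,(u,v) in dict(bottle=(238,158),cake=(178,149)).items(): print(n,onz(q,u,v,0))
E
```

```text
[ 0.62349519  0.08520643 -0.21701868] -12.434254589917202 [-0.4 -0.9  0.8 -0.9  0.3  1.1 -0.7  0.6]
knob [0.6679 0.1471 0.1   ] [293. 204.] [248.5 159.9]
handle [0.5227 0.046  0.105 ] [441. 416.] [232.3 178.9]
ptr [0.532  0.1115 0.069 ] [350. 405.] [224.7 180.6]
hop [0.6545 0.0169 0.106 ] [483. 221.] [267.  170.8]
bar dir yaw 111.8467753912741 [0.66969592 0.14618506 0.112     ]
rider disp x -0.13273905476559766 0.026741462484432984
bottle [0.77307698 0.37480741 0.        ]
cake [0.61069037 0.65122739 0.        ]
```

```bash
cat >> h.py <<'E'
from scipy.spatial.transform import Rotation as Ro
def plan(goal,yaw):
    o=ctrl.get_obs(); R=Ro.from_euler("xyz",o["orientation"],degrees=True).as_matrix()
    d=R.T@(np.array(goal)-o["tool_pos"]); t=-((yaw-o["orientation"][2]+180)%360-180)
    print("clock",o["clock"],"tcp",o["tool_pos"].round(4),"rpy",o["orientation"].round(2),"j",o["joint_pos"].round(1),"F",o["force"].round(1),"open",round(o["opening"],4))
    print("mm",(d*1000).round(1),"turn",round(t,2),"-> share",(d/.8).round(4),round(t/90,4))
E
```

Call:
{"api": "send_rows", "payload": {"deltas": [[[0.046,0.021,0],0],[[0.092,0.042,0],0],[[0.138,0.063,0],0],[[0.184,0.084,0],0],[[0.23,0.105,0],0]], "gripper": 1}}

```text
clock: 2.32
tool_pos: [0.4292, 0.4452, 0.2924]
orientation: [-180.0, -0.0, -26.5]
force: [1.3, 0.8, -0.1]
opening: 0.0877
gripper_force: 0.0
```

Call:
{"api": "send_rows", "payload": {"deltas": [[[0.046,0.021,0],0.075],[[0.092,0.042,0],0.15],[[0.138,0.063,0],0.225],[[0.184,0.084,0],0.3],[[0.23,0.105,0],0.375]]}}

```text
clock: 2.73
tool_pos: [0.5566, 0.2877, 0.2925]
orientation: [-180.0, 0.0, -60.6]
force: [0.3, -0.7, 0.5]
opening: 0.0879
gripper_force: 0.0
```

```bash
python3 - <<'E'
from h import *
plan([.668,.147,.25],-68.2)
E
```

```text
clock 2.7333 tcp [0.5566 0.2877 0.2925] rpy [-1.7996e+02  1.0000e-02 -6.0580e+01] j [ 45.2  16.   -5.8   0.  -68.2 -15.7] F [ 0.3 -0.7  0.5] open 0.0879
mm [177.3 -27.9  42.5] turn 7.62 -> share [ 0.2216 -0.0349  0.0532] 0.0846
```

Call:
{"api": "send_rows", "payload": {"deltas": [[[0.045,-0.007,0.01],0.02],[[0.09,-0.014,0.02],0.04],[[0.135,-0.021,0.03],0.06],[[0.18,-0.028,0.04],0.08],[[0.22,-0.035,0.052],0.085]]}}

```text
clock: 3.15
tool_pos: [0.6685, 0.1485, 0.2506]
orientation: [-180.0, -0.0, -68.0]
force: [-0.4, 0.4, 0.8]
opening: 0.0876
gripper_force: 0.0
```

```bash
python3 - <<'E'
from h import *
plan([.668,.147,.15],-68.2)
s=ctrl.snapshot("wrist"); 
im=cv2.resize(s["color"],(800,600),interpolation=cv2.INTER_CUBIC)[:,:,::-1].copy()
p=np.load("p.npy")
for P in [[.03,.07,.112],[.115,.11,.07],[.115,-.11,.07],[-.065,-.11,.07],[-.065,.11,.07],[-.09,-.06,.111],[-.095,.006,.069]]:
    u=proj(s,D(p,[P])[0],True); print(u.round(1)); cv2.circle(im,tuple(int(x) for x in (u+.5)*1.5625),4,(0,0,255),1)
cv2.imwrite("pics/w1.png",im); np.save("w1.npy",s,allow_pickle=True)
E
```

```text
clock 3.15 tcp [0.6685 0.1485 0.2506] rpy [-1.7995e+02 -1.0000e-02 -6.8040e+01] j [ 28.8  22.9  -1.3   0.  -65.8  -6.8] F [-0.4  0.4  0.8] open 0.0876
mm [  1.2   1.1 100.6] turn 0.16 -> share [0.0014 0.0014 0.1258] 0.0017
[257.5 202.5]
[161.6 174.9]
[291.2 -13.1]
[433.5 100.6]
[310.1 269.5]
[446.8 159.6]
[391.5 206.5]
```

View pics/w1.png

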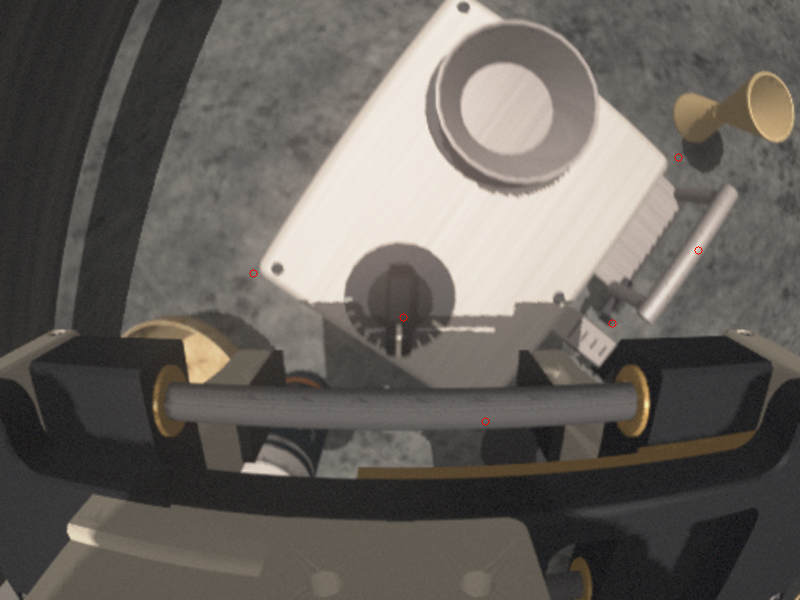

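```bash
python3 - <<'E'
from h import *
s=np.load("w1.npy",allow_pickle=True).item(); p0=np.load("p.npy")
M=np.array([[.03,.07,.073],[.045,-.06,.106],[-.09,-.11,.105],[-.09,-.01,.105],[.115,.11,.07],[-.065,-.11,.07]])
px=(np.array([(400,300),(517,103),(733,190),(645,318),(262,268),(667,163)])+.5)/1.5625-.5
w=np.array([1,1,1,1,.6,.6])[:,None]
r=least_squares(lambda p:((np.array([proj(s,X,True) for X in D(p,M)])-px)*w).ravel(),p0)
print(r.x,np.degrees(r.x[2]),(r.fun.reshape(-1,2)/w).round(1)); np.save("pw.npy",r.x)
for p in (p0,r.x): print(D(p,[[.03,.07,.1],[-.09,-.06,.105]]).round(4))
a=(np.array([(400,355),(400,262)])+.5)/1.5625-.5
A=[onz(s,*x,.112,True) for x in a];print(np.mean(A,0),np.degrees(np.arctan2(*(A[0]-A[1])[1::-1])),np.linalg.norm(A[0]-A[1]))
E
```

```text
[ 0.6237884   0.0877492  -0.22364816] -12.81409589783957 [[ 0.   0.6]
 [ 2.3 -2. ]
 [-1.4 -0.7]
 [-0.6  1. ]
 [-7.1  4.7]
 [ 6.  -0.7]]
[[0.6679 0.1471 0.1   ]
 [0.5227 0.046  0.105 ]]
[[0.6686 0.1494 0.1   ]
 [0.5227 0.0492 0.105 ]]
[0.67053935 0.14417649 0.112     ] 111.94663137242823 0.050058423557586544
```

Call:
{"api": "send_rows", "payload": {"deltas": [[[0,0,0.03],0],[[0,0,0.06],0],[[0,0,0.09],0],[[0,0,0.115],0],[[0,0,0.127],0]]}}

```text
clock: 3.62
tool_pos: [0.666, 0.1498, 0.1459]
orientation: [179.8, 0.0, -68.0]
force: [-0.1, -0.2, -1.5]
opening: 0.0877
gripper_force: 0.0
```

Call:
{"api": "send_rows", "payload": {"deltas": [[[0,0,0],0],[[0,0,0],0],[[0,0,0],0],[[0,0,0],0],[[0,0,0],0]], "gripper": 0}}

```text
clock: 4.03
tool_pos: [0.6678, 0.1507, 0.1505]
orientation: [-179.9, 0.0, -67.9]
force: [-0.0, 1.2, 0.4]
opening: 0.0596
gripper_force: 0.0
```

Call:
{"api": "send_rows", "payload": {"deltas": [[[0,0,0],0],[[0,0,0],0],[[0,0,0],0],[[0,0,0],0],[[0,0,0],0]]}}

```text
clock: 4.45
tool_pos: [0.6672, 0.1504, 0.149]
orientation: [-180.0, 0.0, -67.9]
force: [0.1, 0.1, -1.0]
opening: 0.0263
gripper_force: 0.0
```

Call:
{"api": "send_rows", "payload": {"deltas": [[[0,0,0],0],[[0,0,0],0],[[0,0,0],0],[[0,0,0],0],[[0,0,0],0]]}}

```text
clock: 4.87
tool_pos: [0.668, 0.1509, 0.149]
orientation: [-179.9, 0.0, -67.9]
force: [6.0, 3.0, -3.4]
opening: 0.0142
gripper_force: 30.0
```

Call:
{"api": "send_rows", "payload": {"deltas": [[[0,0,0],-0.05],[[0,0,0],-0.1],[[0,0,0],-0.15],[[0,0,0],-0.2],[[0,0,0],-0.25]]}}

```text
clock: 5.28
tool_pos: [0.6675, 0.1506, 0.149]
orientation: [-180.0, -0.0, -45.2]
force: [2.6, 0.6, -1.6]
opening: 0.0138
gripper_force: 30.0
```

Call:
{"api": "send_rows", "payload": {"deltas": [[[0,0,0],-0.05],[[0,0,0],-0.1],[[0,0,0],-0.15],[[0,0,0],-0.2],[[0,0,0],-0.25]]}}

```text
clock: 5.7
tool_pos: [0.6672, 0.1501, 0.149]
orientation: [180.0, 0.0, -22.7]
force: [2.0, -0.4, -1.5]
opening: 0.0138
gripper_force: 30.0
```

Call:
{"api": "send_rows", "payload": {"deltas": [[[0,0,0],-0.03],[[0,0,0],-0.06],[[0,0,0],-0.09],[[0,0,0],-0.12],[[0,0,0],-0.13]]}}

```text
clock: 6.12
tool_pos: [0.6671, 0.1498, 0.149]
orientation: [180.0, 0.0, -11.1]
force: [1.3, -1.4, -0.4]
opening: 0.014
gripper_force: 30.4
```

Call:
{"api": "send_rows", "payload": {"deltas": [[[0,0,0],0],[[0,0,0],0],[[0,0,0],0],[[0,0,0],0],[[0,0,0],0]]}}

```text
clock: 6.53
tool_pos: [0.6671, 0.1499, 0.149]
orientation: [180.0, 0.0, -11.3]
force: [2.5, -4.7, -0.4]
opening: 0.0138
gripper_force: 30.3
```

```bash
python3 - <<'E'
from h import *
plan([.668,.147,.15],-12.6); print(ctrl.get_obs()["moment"], ctrl.get_obs()["gripper_force"])
E
```

```text
clock 6.5333 tcp [0.6671 0.1499 0.149 ] rpy [ 1.7996e+02  2.0000e-02 -1.1260e+01] j [ 29.   27.7  -7.9   0.  -54.4  49.8] F [ 2.5 -4.7 -0.4] open 0.0138
mm [ 1.4  2.7 -1. ] turn 1.34 -> share [ 0.0018  0.0033 -0.0013] 0.0149
[-1.7501415  -0.75993967 -0.59255388] 30.34744620323181
```

Call:
{"api": "send_rows", "payload": {"deltas": [[[0,0,0],0],[[0,0,0],0],[[0,0,0],0],[[0,0,0],0],[[0,0,0],0]], "gripper": 0.6}}

```text
clock: 6.95
tool_pos: [0.6671, 0.1508, 0.1489]
orientation: [-180.0, 0.0, -11.2]
force: [0.1, 0.2, -0.3]
opening: 0.0421
gripper_force: 0.0
```

Call:
{"api": "send_rows", "payload": {"deltas": [[[0,0,-0.02],0],[[0,0,-0.05],0],[[0,0,-0.085],0],[[0,0,-0.12],0],[[0,0,-0.13],0]]}}

```text
clock: 7.37
tool_pos: [0.6689, 0.151, 0.2582]
orientation: [-179.8, -0.3, -11.2]
force: [1.4, 0.9, 1.5]
opening: 0.0524
gripper_force: 0.0
```

```bash
python3 - <<'E'
from h import *
plan([.5227,.0476,.25],-102.6); plan([.56,.02,.25],-102.6); print(ctrl.get_obs()["moment"])
s=ctrl.snapshot("wrist"); save(s,"pics/w2.png"); np.save("w2.npy",s,allow_pickle=True)
E
```

```text
clock 7.3667 tcp [0.6689 0.151  0.2582] rpy [-179.82   -0.34  -11.16] j [ 29.   22.5  -0.9   0.1 -66.2  49.8] F [1.4 0.9 1.5] open 0.0524
mm [-123.4  129.8    7.1] turn 91.44 -> share [-0.1543  0.1622  0.0089] 1.016
clock 7.3667 tcp [0.6689 0.151  0.2582] rpy [-179.82   -0.34  -11.16] j [ 29.   22.5  -0.9   0.1 -66.2  49.8] F [1.4 0.9 1.5] open 0.0524
mm [-81.5 149.6   7.3] turn 91.44 -> share [-0.1019  0.187   0.0091] 1.016
[-0.02268439 -0.17826969  0.01486219]
```

View pics/w2.png

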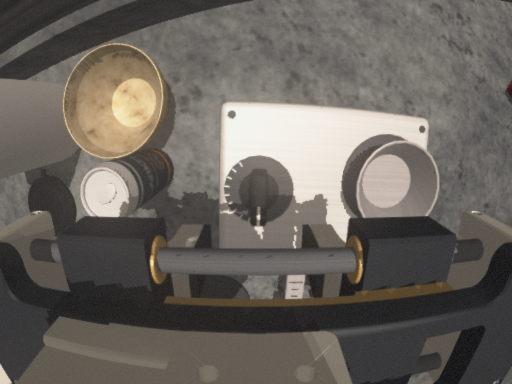

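Call:
{"api": "send_rows", "payload": {"deltas": [[[-0.03,0.032,0],-0.07],[[-0.062,0.065,0],-0.14],[[-0.093,0.098,0],-0.21],[[-0.124,0.13,0],-0.28],[[-0.154,0.162,0.008],-0.35]], "gripper": 0.8}}

```text
clock: 7.83
tool_pos: [0.52, 0.0466, 0.2469]
orientation: [-180.0, -0.1, 20.6]
force: [0.5, -0.4, 0.8]
opening: 0.0697
gripper_force: 0.0
```

Call:
{"api": "send_rows", "payload": {"deltas": [[[0,0,0],-0.07],[[0,0,0],-0.14],[[0,0,0],-0.21],[[0,0,0],-0.28],[[0,0,0],-0.35]]}}

```text
clock: 8.25
tool_pos: [0.5209, 0.0473, 0.2463]
orientation: [-180.0, -0.0, 52.1]
force: [0.4, -0.2, 0.1]
opening: 0.0702
gripper_force: 0.0
```

Call:
{"api": "send_rows", "payload": {"deltas": [[[0,0,0],-0.07],[[0,0,0],-0.14],[[0,0,0],-0.21],[[0,0,0],-0.26],[[0,0,0],-0.285]]}}

```text
clock: 8.67
tool_pos: [0.5209, 0.0473, 0.2462]
orientation: [-180.0, -0.0, 77.7]
force: [0.3, -0.6, 0.3]
opening: 0.07
gripper_force: 0.0
```

```bash
python3 - <<'E'
from h import *
plan([.5227,.0476,.152],77.4)
s=ctrl.snapshot("wrist"); np.save("w3.npy",s,allow_pickle=True)
im=cv2.resize(s["color"],(800,600),interpolation=cv2.INTER_CUBIC)[:,:,::-1].copy()
p=np.load("pw.npy")
for P in [[-.09,-.11,.105],[-.09,-.01,.105],[-.095,.006,.069]]:
    u=proj(s,D(p,[P])[0],True); print(u.round(1)); cv2.circle(im,tuple(int(x) for x in (u+.5)*1.5625),4,(0,0,255),1)
cv2.imwrite("pics/w3.png",im)
E
```

```text
clock 8.6667 tcp [0.5209 0.0473 0.2462] rpy [-179.98   -0.     77.71] j [ 26.7   8.4 -22.2  -0.  -59.5 141. ] F [ 0.3 -0.6  0.3] open 0.07
mm [ 0.6  1.7 94.2] turn 0.31 -> share [0.0008 0.0021 0.1177] 0.0034
[257.2 254.6]
[258.4 138.1]
[252.7 117.5]
```

View pics/w3.png

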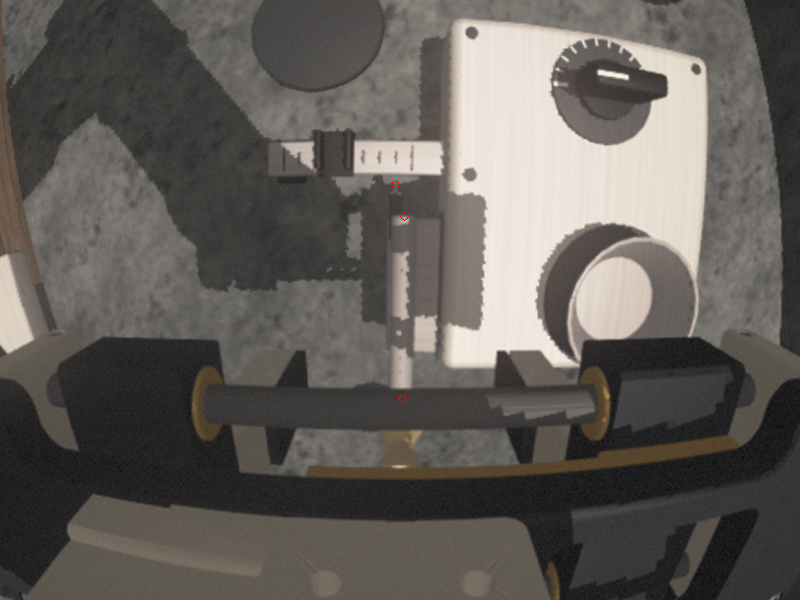

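```bash
python3 - <<'E'
from h import *
s=np.load("w3.npy",allow_pickle=True).item(); p=np.load("pw.npy")
c,sn=np.cos(p[2]),np.sin(p[2])
def dx(u,v,z):
    w=onz(s,(u+.5)/1.5625-.5,(v+.5)/1.5625-.5,z,True); d=w-[p[0],p[1],0]; return np.array([c*d[0]+sn*d[1],-sn*d[0]+c*d[1]])
for n,u,v,z in [("rider top L",313,150,.067),("rider top R",356,150,.067),("ptr",396,192,.069),("bar",400,270,.1115),("bar",400,360,.1115)]: print(n,dx(u,v,z).round(4))
a,b=dx(590,80,.112),dx(667,86,.112);print("knob ang",np.degrees(np.arctan2(*(b-a)[::-1])))
a,b=dx(598,72,.112),dx(628,76,.112);print("line ang",np.degrees(np.arctan2(*(b-a)[::-1])))
cr=cv2.resize(s["color"][60:135,150:300],None,fx=5,fy=5,interpolation=cv2.INTER_CUBIC)[:,:,::-1]; cr=np.clip(cr.astype(float)*1.8,0,255).astype(np.uint8); cv2.imwrite("pics/w3c.png",cr)
E
```

```text
rider top L [-0.143   0.0264]
rider top R [-0.1178  0.0259]
ptr [-0.0945  0.0013]
bar [-0.0918 -0.0364]
bar [-0.0914 -0.0843]
knob ang 5.140383250281667
line ang 1.8502590911289718
```

View pics/w3c.png

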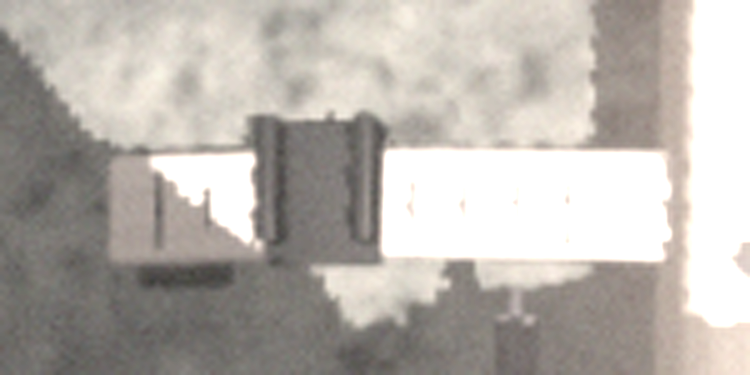

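Call:
{"api": "send_rows", "payload": {"deltas": [[[0,0,0.03],0],[[0,0,0.06],0],[[0,0,0.09],0],[[0,0,0.11],0],[[0,0,0.118],0]]}}

```text
clock: 9.13
tool_pos: [0.5197, 0.0468, 0.1495]
orientation: [-179.8, 0.1, 77.3]
force: [-0.5, -0.6, 0.5]
opening: 0.0699
gripper_force: 0.0
```

Call:
{"api": "send_rows", "payload": {"deltas": [[[0,0,0],0],[[0,0,0],0],[[0,0,0],0],[[0,0,0],0],[[0,0,0],0]], "gripper": 0}}

```text
clock: 9.55
tool_pos: [0.5217, 0.0475, 0.1532]
orientation: [179.9, -0.1, 77.4]
force: [0.3, 0.3, 0.4]
opening: 0.0423
gripper_force: 0.0
```

Call:
{"api": "send_rows", "payload": {"deltas": [[[0,0,0],0],[[0,0,0],0],[[0,0,0],0],[[0,0,0],0],[[0,0,0],0]]}}

```text
clock: 9.97
tool_pos: [0.5215, 0.0472, 0.1523]
orientation: [180.0, -0.0, 77.4]
force: [2.7, -2.4, -2.0]
opening: 0.0119
gripper_force: 30.0
```

Call:
{"api": "send_rows", "payload": {"deltas": [[[0,0,0],0],[[0,0,0],0],[[0,0,0],0],[[0,0,0],0],[[0,0,0],0]]}}

```text
clock: 10.38
tool_pos: [0.5215, 0.0472, 0.1523]
orientation: [180.0, -0.0, 77.4]
force: [3.5, -2.2, -0.6]
opening: 0.012
gripper_force: 30.0
```

```bash
python3 - <<'E'
from h import *
o=ctrl.get_obs(); y=np.radians(-12.6); t=o["tool_pos"]-.0375*np.array([np.cos(y),np.sin(y),0])
plan(t,o["orientation"][2])
E
```

```text
clock 10.3833 tcp [0.5215 0.0472 0.1523] rpy [ 1.7997e+02 -1.0000e-02  7.7440e+01] j [ 26.7  14.3 -28.8   0.  -46.8 140.8] F [ 3.5 -2.2 -0.6] open 0.012
mm [  0.  -37.5  -0. ] turn -0.0 -> share [ 0.     -0.0469 -0.    ] -0.0
```

Call:
{"api": "send_rows", "payload": {"deltas": [[[0,-0.009,0],0],[[0,-0.018,0],0],[[0,-0.027,0],0],[[0,-0.036,0],0],[[0,-0.045,0],0]]}}

```text
clock: 10.8
tool_pos: [0.4866, 0.0554, 0.1523]
orientation: [179.9, -0.0, 77.4]
force: [6.0, -2.3, -5.0]
opening: 0.0124
gripper_force: 30.0
```

Call:
{"api": "send_rows", "payload": {"deltas": [[[0,0,0],0],[[0,0,0],0],[[0,0,0],0],[[0,0,0],0],[[0,0,0],0]]}}

```text
clock: 11.22
tool_pos: [0.4869, 0.0553, 0.1523]
orientation: [179.9, -0.0, 77.5]
force: [5.2, -1.7, -2.7]
opening: 0.0117
gripper_force: 30.0
```

```bash
python3 - <<'E'
from h import *
plan([.5215,.0472,.1523],77.44)
s=ctrl.snapshot("wrist"); np.save("w4.npy",s,allow_pickle=True)
p=np.load("pw.npy")
for x in [.03,.0375,.045]: print(proj(s,D(p,[[-.095-x,.006,.069]])[0],True),proj(s,D(p,[[-.095-x,.011,.067]])[0],True))
cr=cv2.resize(s["color"][0:150,160:360],None,fx=4,fy=4,interpolation=cv2.INTER_CUBIC)[:,:,::-1]; cr=np.clip(cr.astype(float)*1.5,0,255).astype(np.uint8); cv2.imwrite("pics/w4c.png",cr)
E
```

```text
clock 11.2167 tcp [0.4869 0.0553 0.1523] rpy [ 1.7994e+02 -3.0000e-02  7.7450e+01] j [ 29.5  11.4 -32.9   0.  -45.6 137.9] F [ 5.2 -1.7 -2.7] open 0.0117
mm [-0.4 35.6  0. ] turn 0.01 -> share [-0.0005  0.0444  0.    ] 0.0002
[258.72032107 118.64168239] [258.73368411 110.2454491 ]
[245.88240842 118.60856028] [246.01058301 110.21471591]
[233.08024288 118.66797904] [233.32211986 110.28465367]
```

View pics/w4c.png

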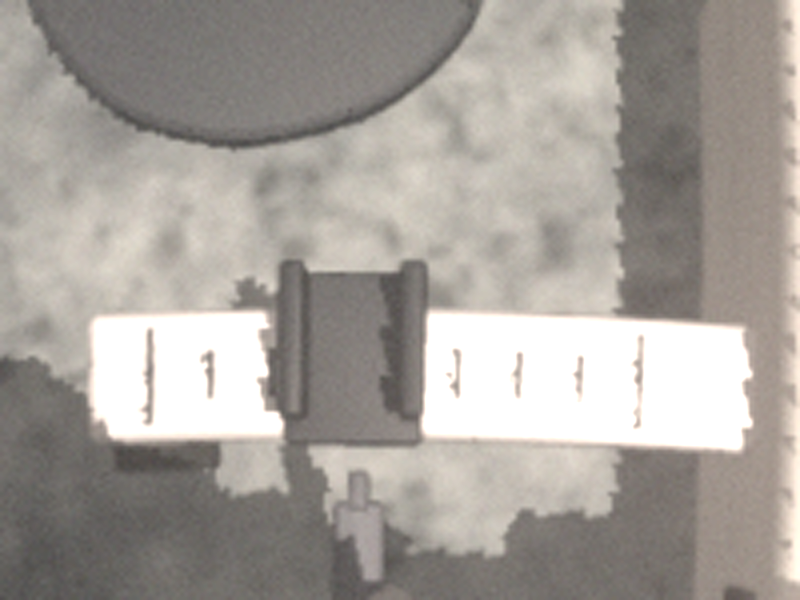

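Call:
{"api": "send_rows", "payload": {"deltas": [[[0,-0.001,0],0],[[0,-0.001,0],0],[[0,-0.001,0],0],[[0,-0.001,0],0],[[0,-0.001,0],0]]}}

```text
clock: 11.68
tool_pos: [0.4861, 0.0554, 0.1523]
orientation: [179.9, -0.0, 77.4]
force: [4.9, -1.7, -3.2]
opening: 0.0122
gripper_force: 30.0
```

```bash
python3 - <<'E'
from h import *
s=ctrl.snapshot("wrist")
save({"color":s["color"]},"pics/w5.png")
E
```

```text
(no output)
```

View pics/w5.png

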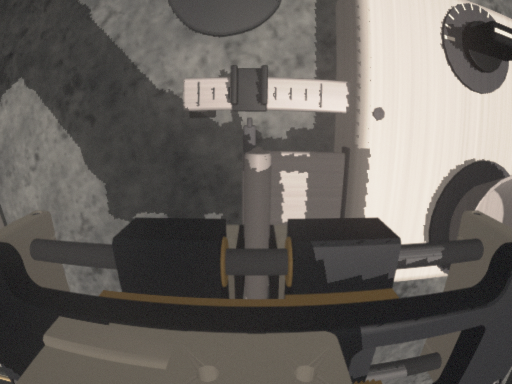

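The bar is gripped. The pointer at about (250,122) sits level with the middle of the rider gap at about (249,88), and the knob at upper right (490,40) is still at zero. I'm handing in now.

```bash
python3 -c "
from h import *
print(ctrl.close_job())"
```

```text
the job is handed in; nothing more can be done
None
```

I handed the job in with the counter knob turned back to its stop and the gate pulled out about 36 mm. The pointer was about level with the middle of the rider's gap, the gripper still held the handle at 30 N, and no verdict came back.

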